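Seat and tug-test a bin-rail lock pin

ROBOT

A 6-joint arm with a two-finger parallel gripper is mounted at the origin on the work surface. World frame = base frame: x ahead of the robot, y to its left, z up, the work surface at z = 0. Lengths are in m, angles in rad, forces in N, time in s.
With the tool pointing down it reaches from about 0.425 to 0.925 m from the base axis. Payload 12.5 kg.
Tool frame: the origin (TCP) lies on the centre line of the jaws, within the pads' length; the fingertips stand 14 mm ahead of it and the grasp point (between the pads) lies 5 mm behind it; z points along the fingers, y is the line along which they close (so a half turn about z gives the same grasp; the last joint's range is limited). The gripper opens to 85 mm and grips with 20 to 120 N. Pads are 22 mm wide; open, the fingers measure 114 mm over their backs; the gripper's body (76 mm by 85 mm) begins 54 mm behind the grasp point. The pads swing forward as they close: fully open they stand 13 mm farther back than shut.
Start: joints at [-1.404, 0.491, 1.559, -0, 1.092, -0.106], TCP at [0.168, -0.602, 0.245] pointing down, gripper open.
Joint ranges: [-3.1, 3.1], [-0.84, 2.19], [0.05, 2.79], [-1.13, 4.28], [0.06, 2.93], [-2.69, 2.69]. Speed limits (rad/s): [2.22, 2.22, 2.79, 3.14, 3.14, 3.14].

INTERFACE

Orientations are given as a unit quaternion [x, y, z, w].
In Python, from bench import manip gives the robot as it stands. The module is installed in compiled form; this text tells all that it offers.
- The arm moves only by the tool apply_moves, never from a script. Its argument "series" is a list of rows, each an object with "twist": the turn, a rotation vector about the tool's x, y, z normalised to -1 to 1, where 1 is 0.15 rad, a list of three; "offset": the shift along the tool's x, y, z normalised to -1 to 1, where 1 is 2.5 cm, a list of three; "grip": the closure, from -1 (fully open) to 1 (shut), so that 0 is half open. In form: [{"twist": [rx, ry, rz], "offset": [x, y, z], "grip": grip}, ...]. A call has 1 to 20 rows; each row shifts and turns the commanded pose from where the row before left it, along the tool's axes as they then stand; what a row does not reach is not made up. A row lasts 1/10 s, in which the tool goes at most 50 mm and 8.59 degrees, less where a joint would pass 70% of its speed; a pose out of reach is approached as far as the arm can. A call with a number of a shift or a turn outside -1 to 1 is refused whole. A call with a gripper value outside its range is refused whole. The fingers move at their own pace and stop on an object; "squeeze" is the grip in N (left out, the last holds). Time passes only in rows, so rows that do not move let the fingers close. It gives the time, the measured TCP pose, the force, the opening and the grip force at its end, in the units of the state.
- manip.get_obs(): the state, without advancing time (a new reading comes with each control period).
- manip.snapshot(name): name is "side" or "top" or "wrist"; returns the picture (400x640x3 uint8, red, green, blue); there is no depth.
- manip.calibration(name): a dict with "mtx" (3x3 intrinsics, pixels), "camera_from_world" (4x4, takes a point from world to camera coordinates); the wrist camera has in their place "T_tool_cam" (4x4, takes a point from camera to tool coordinates, whose origin is the TCP and whose axes are the flange's). Camera axes: x right, y down, z forward; pixel columns grow to the right and rows downward; lengths in m; the calibration is good to about 2 mm. The wrist camera is an equidistant fisheye: a pixel r from the principal point sees the ray r / f radians off the axis. A picture is of the moment at which its call begins: read the wrist's pose just before it. calibration takes no time and is no camera call.
- manip.sign_off(): hands the job in; it is judged then, once.
The state is a dict: "time": time; "q": joint angles; "qvel": joint speeds; "joint_torque": joint torques, N m; "tcp_pos": TCP position; "tool_rot": TCP orientation; "force": force on the tool from outside, world axes, zero at the start; "moment": the same for the moment, N m; "finger_gap": opening from 0.0 (shut) to 1.0 (fully open); "finger_force": force on a finger pad.
Only numpy, scipy, OpenCV 4.12 (cv2) and the standard library are available. Lean on these libraries where they do the work, as an engineer would, in place of code of your own. Each camera call takes 0.05 s, during which the arm holds its last target. There are 200 camera calls.

TASK

One of the two white nylon lock pins on the bin rail is standing proud. Press that pin fully home without leaning hard on it, then pull it straight up with about 12 N for a second to confirm that it is retained, and let go leaving it fully home. Leave the other pin, the rail and everything around it alone.

Things in the scene. Friction and masses are not known exactly. Their poses are not given: they have to be found in the camera images.
- rail: Grey steel bin rail, fixed: flat top plate 75 x 360 mm (long along its y) on two end plates, top face 130 mm above the work surface; two open blue bins hang below it on its +x side, away from the robot, and reach about 80 mm out from its centre line. One pin stands 90 mm either side of its middle on the centre line. Origin: centre of its underside, on the work surface; z up.
- pin_grip (a point): The white nylon pin that stands proud (either place): upright round grip 18 mm across, 34 mm tall, on a collar 30 mm across, 5 mm thick. Point on the pin's axis, 19 mm above the collar's upper face, 15 mm below the grip's top; moves with the pin. When home, the collar rests on a steel ring (42 mm across, 3 mm thick) on the rail and the point is 157 mm above the work surface.
- pin (a joint): How far the pin stands proud of fully home, in m: 0 is fully home (a hard stop; the orange shank below its collar no longer shows), starts at 0.006 to 0.011. It slides with a steady dry friction of 16 N, both ways: pushed with more it goes in, pulled with more it is drawn out again.
- pin_give (a joint): Elastic give of the pin's seat in m along the pin: 0 unloaded, positive when the pin is pulled up, negative when it is pressed; proportional to the axial load, 0.125 mm per N (1.5 mm at 12 N). The reading is noisy by about 1 mm. Pressing with more than about 30 N crushes the seat.
- other_pin_grip (a point): The same point of the second, identical pin, already fully home (157 mm above the work surface); it is to be left alone.
- case: Yellow hard-plastic tool case, latched shut, 240 x 300 x 85 mm, lying on the work surface; origin at the centre of its underside. Bystander.
- anchor_box: White nylon-anchor box 80 x 120 x 50 mm; origin at the centre of its underside. Bystander.
- wrench: Chrome wrench, 200 mm long, lying along its own x. Bystander.
- screwdriver: Screwdriver lying along its own x. Bystander.
- spray: Red spray can, 60 mm in diameter, 170 mm tall; origin at the centre of its underside. Bystander.
- cup: Steel cup, 80 mm in diameter, 90 mm tall; origin at the centre of its underside. Bystander.

How it is judged:
On the way, in this order (a step that is already met when the one before it is completed fails the run):
1. the proud pin is pressed fully home (within 1.5 mm) (value of joint pin below 0.0015 m), for 0.2 s.
2. the pin, fully home (within 1.5 mm), is pulled straight up with at least 9.6 N for 0.7 s (value of joint pin_give above 0.0012 m and value of joint pin below 0.0015 m), for 0.7 s.
At the end, for the whole second after the job is handed in: The pin that stood proud is fully home, within 1.5 mm, unloaded and let go (value of joint pin below 0.0015 m and value of joint pin_give between -0.0003 and 0.0003 m); the robot touches nothing.
It fails at once if the pin is pulled with more than 14.8 N (value of joint pin_give above 0.00185 m).
It fails at once if the pin is pressed with more than 30 N (value of joint pin_give below -0.00375 m).
It fails at once if the other pin is touched with more than 2 N (contact force between other_pin and anything else above 2 N).
It fails at once if the rail or its bins are knocked with more than 5 N (contact force between rail and anything else above 5 N).
It fails at once if a bystander is moved by more than 15 mm (distance of any of case, anchor_box, wrench, screwdriver, spray, cup from where it was at the start of the episode above 0.015 m).
It also fails if it takes over 48 s, if anything falls off the work surface, if the arm or the gripper's body presses on something with over 40 N, if the wrist force passes 120 N, or if a joint passes its speed limit or range.

## Working session

There is one attempt and no reset: what is moved stays moved. The work goes in short steps, Python scripts to look and compute and a tool call to move; the robot and the scene stay as the last step left them, time stands still between calls to the robot, and variables do not carry over. Pictures are saved under pics/ and viewed, at most 10 in all, crops included, and the job is handed in when it is done.

Besides the shell and the picture viewer there is one more tool, called by a JSON object that holds its "fn" and its "kwargs". apply_moves: Moves the arm, as the interface text tells. Its arguments: {"type":"object","properties":{"series":{"type":"array","items":{"type":"object","properties":{"twist":{"type":"array","items":{"type":"number","minimum":-1,"maximum":1}},"offset":{"type":"array","items":{"type":"number","minimum":-1,"maximum":1}},"grip":{"type":"number"}}}},"squeeze":{"type":"number"}},"required":["series"]}

```bash
mkdir -p pics; python3 - <<'E'
from bench import manip
import cv2,numpy as np
o=manip.get_obs();print(o)
for n in("side","top"):
    cv2.imwrite(f"pics/{n}.png",manip.snapshot(n)[:,:,::-1]);c=manip.calibration(n);print(c["mtx"],np.linalg.inv(c["camera_from_world"]).round(3))
c=manip.calibration("wrist");print(c)
a=np.hstack([cv2.imread("pics/side.png"),cv2.imread("pics/top.png")]);
E
```

```text
{'time': 0.0, 'q': array([-1.40355881e+00,  4.91556483e-01,  1.55941736e+00, -1.26240375e-05,
        1.09173936e+00, -1.05560780e-01]), 'qvel': array([ 0.00080886, -0.00105764,  0.00013251,  0.00030547,  0.00124254,
       -0.00096294]), 'joint_torque': array([ 1.77232407e-03, -6.18434787e+01, -2.61583436e+01, -1.68674301e-04,
        4.17476185e-03,  2.51194325e-05]), 'tcp_pos': array([ 0.16840064, -0.60167279,  0.2447407 ]), 'tool_rot': array([ 9.90711498e-01,  1.35979459e-01, -2.28723954e-05, -5.59835531e-04]), 'force': array([ 0.84181054,  0.3153192 , -0.80285233]), 'moment': array([ 0.02705781,  0.03468859, -0.01998542]), 'finger_force': 0.0, 'finger_gap': 0.9966134971135348}
[[471.63139945   0.         317.54126068]
 [  0.         471.63139945 196.8615089 ]
 [  0.           0.           1.        ]] [[-0.845 -0.406  0.348  0.07 ]
 [-0.535  0.656 -0.532  0.732]
 [-0.012 -0.636 -0.772  1.136]
 [ 0.     0.     0.     1.   ]]
[[451.12741944   0.         319.19032598]
 [  0.         451.12741944 207.61158887]
 [  0.           0.           1.        ]] [[ 0.077 -0.975  0.207  0.264]
 [-0.997 -0.076  0.014  0.023]
 [ 0.002 -0.208 -0.978  1.299]
 [ 0.     0.     0.     1.   ]]
{'mtx': array([[309.70691629,   0.        , 316.18585626],
       [  0.        , 309.70691629, 200.72766607],
       [  0.        ,   0.        ,   1.        ]]), 'T_tool_cam': array([[-1.66334942e-05, -9.60380327e-01, -2.78692712e-01,
         7.10207866e-02],
       [ 9.99999438e-01,  2.79582921e-04, -1.02313197e-03,
        -2.23813768e-04],
       [ 1.06051354e-03, -2.78692572e-01,  9.60379782e-01,
        -1.28401288e-01],
       [ 0.00000000e+00,  0.00000000e+00,  0.00000000e+00,
         1.00000000e+00]])}
```

View pics/side.png

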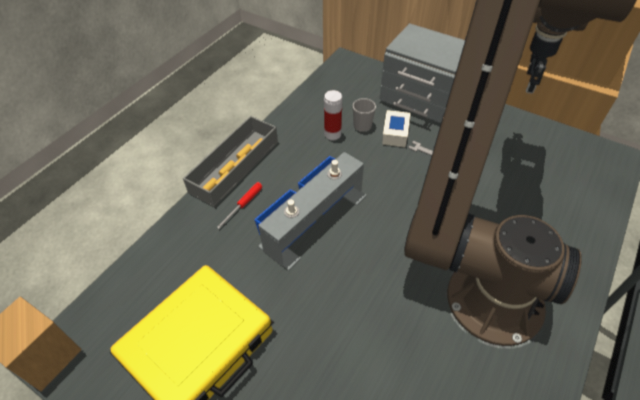

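View pics/top.png

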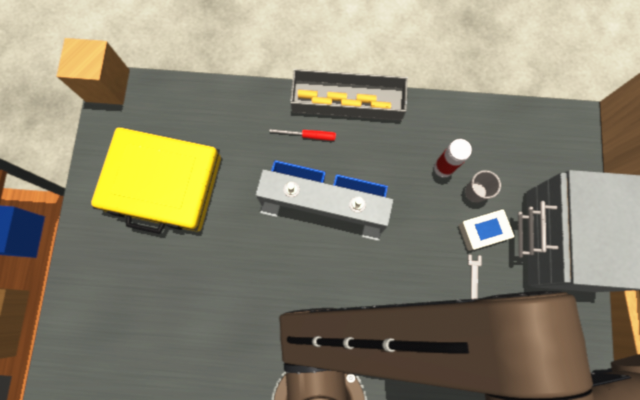

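The side view shows the rail with pins near (291,207) and (335,168). In the top view they are near (291,189) and (357,204). I'll measure them and zoom in.

```bash
cat > h.py <<'E'
import cv2,numpy as np
from bench import manip
from scipy.spatial.transform import Rotation as R
def ray(n,uv):
    c=manip.calibration(n);T=np.linalg.inv(c["camera_from_world"])
    d=T[:3,:3]@np.linalg.inv(c["mtx"])@[*uv,1.];return T[:3,3],d/np.linalg.norm(d)
def plane(n,uv,z):
    o,d=ray(n,uv);return o+d*(z-o[2])/d[2]
def wray(uv,o):
    c=manip.calibration("wrist");K=c["mtx"];T=c["T_tool_cam"]
    v=(np.array(uv)-K[:2,2])/K[0,0];th=np.linalg.norm(v);
    d=np.array([*(v/th*np.sin(th)),np.cos(th)]);Rt=R.from_quat(o["tool_rot"]).as_matrix()
    return o["tcp_pos"]+Rt@T[:3,3],Rt@T[:3,:3]@d
def wproj(P,o):
    c=manip.calibration("wrist");K=c["mtx"];T=c["T_tool_cam"];Rt=R.from_quat(o["tool_rot"]).as_matrix()
    p=T[:3,:3].T@(Rt.T@(np.array(P)-o["tcp_pos"])-T[:3,3]);r=np.hypot(*p[:2]);th=np.arctan2(r,p[2])
    return K[:2,2]+K[0,0]*th*p[:2]/r
E
python3 - <<'E'
from h import *
def tri(a,b):
    (o1,d1),(o2,d2)=ray("side",a),ray("top",b)
    s=np.linalg.lstsq(np.c_[d1,-d2],o2-o1,rcond=None)[0];p,q=o1+d1*s[0],o2+d2*s[1];return (p+q)/2,np.linalg.norm(p-q)
print(tri((292,203),(291,187)),tri((335,163),(357,202)))
# rail top corners in top view, z=.13
for uv in[(262,171),(392,197),(258,194),(389,224)]:print(plane("top",uv,.13).round(3))
s=cv2.imread("pics/side.png");t=cv2.imread("pics/top.png")
f=lambda i,x,y:cv2.resize(i[y-22:y+23,x-22:x+23],(380,290),interpolation=cv2.INTER_CUBIC)
cv2.imwrite("pics/z.png",np.vstack([np.hstack([f(s,291,207),f(s,335,168)]),np.hstack([f(t,291,189),f(t,357,204)])]))
E
```

```text
(array([0.55370707, 0.11632843, 0.16622738]), np.float64(0.0008643284562595997)) (array([ 0.52423631, -0.05539062,  0.18132472]), np.float64(0.002076782407623107))
[0.601 0.201 0.13 ]
[ 0.556 -0.151  0.13 ]
[0.537 0.205 0.13 ]
[ 0.482 -0.147  0.13 ]
```

View pics/z.png

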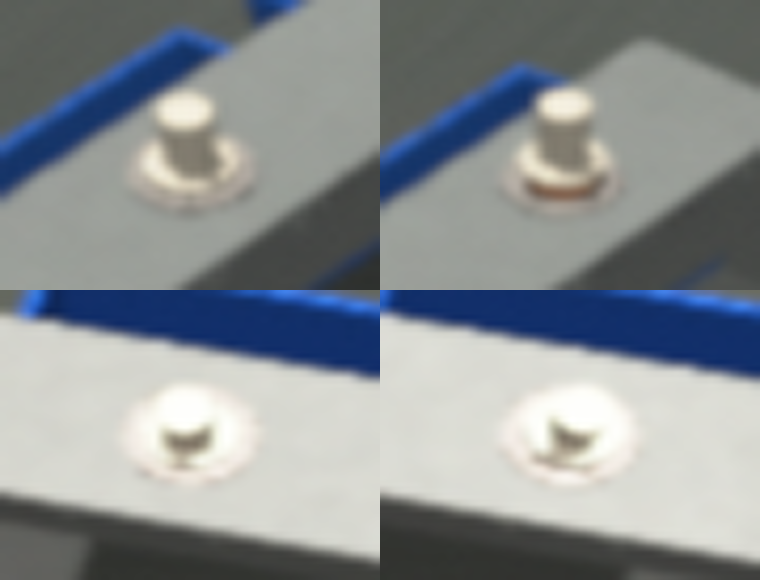

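The side crop shows an orange shank under the right-hand pin, at side pixel (335,163), so that is the proud one. It sits at about (0.524, -0.055), and its top at about 0.18 m matches the expected height. I'll move above it now.

{"fn": "apply_moves", "kwargs": {"series": [{"offset": [0.5, -0.4, -0.2], "twist": [0, 0, 0], "grip": 0}, {"offset": [1, -0.87, -0.05], "twist": [0, 0, 0], "grip": 0}, {"offset": [1, -0.87, -0.05], "twist": [0, 0, 0], "grip": 0}, {"offset": [1, -0.87, -0.05], "twist": [0, 0, 0], "grip": 0}, {"offset": [1, -0.87, -0.05], "twist": [0, 0, 0], "grip": 0}, {"offset": [1, -0.87, -0.05], "twist": [0, 0, 0], "grip": 0}, {"offset": [1, -0.87, -0.05], "twist": [0, 0, 0], "grip": 0}, {"offset": [1, -0.87, -0.05], "twist": [0, 0, 0], "grip": 0}, {"offset": [1, -0.87, -0.05], "twist": [0, 0, 0], "grip": 0}, {"offset": [1, -0.87, -0.05], "twist": [0, 0, 0], "grip": 0}, {"offset": [1, -0.87, -0.05], "twist": [0, 0, 0], "grip": 0}, {"offset": [1, -0.87, -0.05], "twist": [0, 0, 0], "grip": 0}, {"offset": [1, -0.87, -0.05], "twist": [0, 0, 0], "grip": 0}, {"offset": [1, -0.87, -0.05], "twist": [0, 0, 0], "grip": 0}, {"offset": [1, -0.87, -0.05], "twist": [0, 0, 0], "grip": 0}, {"offset": [1, -0.87, -0.05], "twist": [0, 0, 0], "grip": 0}, {"offset": [1, -0.87, -0.05], "twist": [0, 0, 0], "grip": 0}, {"offset": [1, -0.87, -0.05], "twist": [0, 0, 0], "grip": 0}, {"offset": [1, -0.87, -0.05], "twist": [0, 0, 0], "grip": 0}, {"offset": [0.8, -0.8, 0], "twist": [0, 0, 0], "grip": 0}], "squeeze": 40}}

```text
time: 2.1
tcp_pos: [0.5198, -0.0637, 0.2732]
tool_rot: [0.991, 0.136, 0.0, 0.0]
force: [-0.1, -0.7, -1.0]
finger_gap: 0.497
finger_force: 0.0
```

```bash
python3 - <<'E'
from h import *
o=manip.get_obs();im=manip.snapshot("wrist");cv2.imwrite("pics/w.png",im[:,:,::-1])
print(o)
print(wproj([.524,-.056,.18],o),wproj([.524,-.056,.143],o))
E
```

```text
{'time': 2.1, 'q': array([-2.48208678e-01,  3.17033736e-01,  1.76862430e+00,  7.50032439e-05,
        1.05554047e+00,  1.04895729e+00]), 'qvel': array([ 0.52708383,  0.14826138, -0.21986314, -0.00082279,  0.07539386,
        0.5212251 ]), 'joint_torque': array([-3.28451961e+00, -5.07733333e+01, -2.44130391e+01,  5.93760959e-02,
       -3.77450755e-02, -7.48266131e-01]), 'tcp_pos': array([ 0.51979696, -0.06373492,  0.27316154]), 'tool_rot': array([9.90657893e-01, 1.36370450e-01, 1.94900858e-04, 4.37691685e-05]), 'force': array([-0.13775621, -0.73625852, -0.95620831]), 'moment': array([ 0.00618738, -0.0299303 ,  0.05570026]), 'finger_force': 0.0, 'finger_gap': 0.49687523608442835}
[308.32013708 201.52913613] [309.41159694 189.45776255]
```

View pics/w.png

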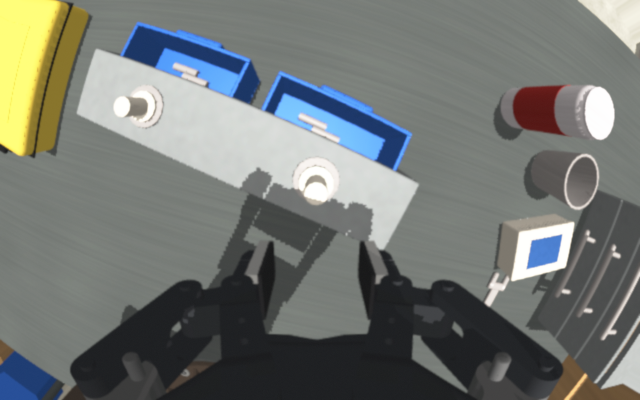

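The wrist view shows the proud pin between the jaws' lines, with its top near (316,188). The arm was still settling, so I'll measure again at rest.

{"fn": "apply_moves", "kwargs": {"series": [{"offset": [0, 0, 0], "twist": [0, 0, 0], "grip": 0}, {"offset": [0, 0, 0], "twist": [0, 0, 0], "grip": 0}, {"offset": [0, 0, 0], "twist": [0, 0, 0], "grip": 0}]}}

```text
time: 2.45
tcp_pos: [0.519, -0.0664, 0.2729]
tool_rot: [0.991, 0.136, -0.0, 0.0]
force: [-0.0, 0.7, 0.3]
finger_gap: 0.496
finger_force: 0.0
```

```bash
python3 - <<'E'
from h import *
o=manip.get_obs();im=manip.snapshot("wrist");print(o["tcp_pos"],o["force"])
a=im[150:230,270:360];c=cv2.resize(a[:,:,::-1],(720,600),interpolation=cv2.INTER_CUBIC)
for i in range(0,90,10):cv2.putText(c,str(270+i),(i*8,10),0,.35,(0,0,255));
for i in range(0,80,10):cv2.putText(c,str(150+i),(0,int(i*7.5)),0,.35,(0,0,255))
cv2.imwrite("pics/w2.png",c)
E
```

```text
[ 0.51899536 -0.06638621  0.27288901] [-0.00417131  0.71295415  0.25925435]
```

View pics/w2.png

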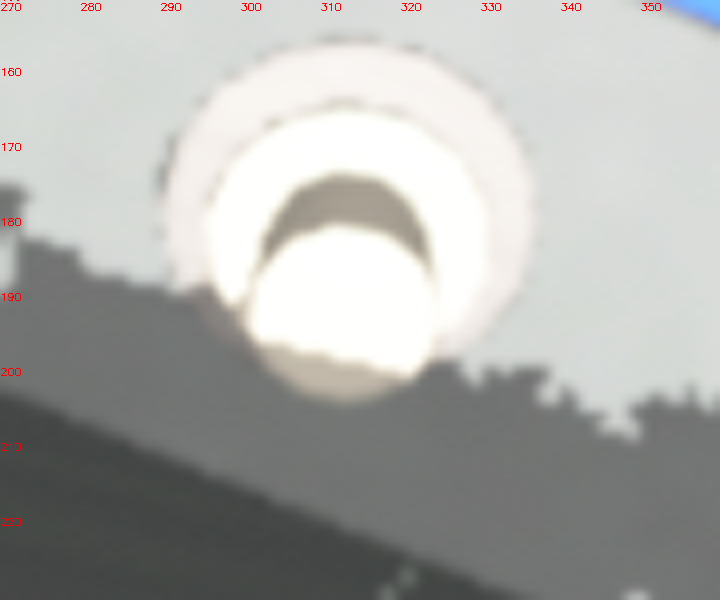

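The top of the grip is a circle centred at (312.7,191.7) and 24 px across. The ring is centred near (313.7,178.5).

```bash
python3 - <<'E'
from h import *
o=manip.get_obs();Rt=R.from_quat(o["tool_rot"]).as_matrix()
for uv,z in(((312.7,191.7),.180),((313.7,178.5),.133)):
    p,d=wray(uv,o);P=p+d*(z-p[2])/d[2];print(P,"tool mm",Rt.T@(P-o["tcp_pos"])*1000)
E
```

```text
[ 0.53146787 -0.0599608   0.18      ] tool mm [13.73550661 -3.03270092 92.90832283]
[ 0.53146859 -0.06030297  0.133     ] tool mm [ 13.64608379  -2.71016396 139.90837659]
```

{"fn": "apply_moves", "kwargs": {"series": [{"offset": [0.55, -0.12, 0], "twist": [0, 0, 0], "grip": 0}, {"offset": [0, 0, 0.5], "twist": [0, 0, 0], "grip": 0}, {"offset": [0, 0, 0.6], "twist": [0, 0, 0], "grip": 0}, {"offset": [0, 0, 0.6], "twist": [0, 0, 0], "grip": 0}, {"offset": [0, 0, 0.6], "twist": [0, 0, 0], "grip": 0}, {"offset": [0, 0, 0.6], "twist": [0, 0, 0], "grip": 0}, {"offset": [0, 0, 0.6], "twist": [0, 0, 0], "grip": 0}, {"offset": [0, 0, 0.4], "twist": [0, 0, 0], "grip": 0}, {"offset": [0, 0, 0.2], "twist": [0, 0, 0], "grip": 0}, {"offset": [0, 0, 0], "twist": [0, 0, 0], "grip": 0}, {"offset": [0, 0, 0], "twist": [0, 0, 0], "grip": 0}, {"offset": [0, 0, 0], "twist": [0, 0, 0], "grip": 0}], "squeeze": 60}}

```text
time: 3.7
tcp_pos: [0.5322, -0.0594, 0.1708]
tool_rot: [0.991, 0.136, 0.0, 0.0]
force: [-0.2, -1.0, 0.9]
finger_gap: 0.503
finger_force: 0.0
```

```bash
python3 - <<'E'
from h import *
o=manip.get_obs();print(o["tcp_pos"],o["force"])
a=manip.snapshot("wrist")[130:330,170:470];cv2.imwrite("pics/w3.png",cv2.resize(a[:,:,::-1],(780,520)))
E
```

```text
[ 0.5321852  -0.05944104  0.17082968] [-0.17255097 -1.00701233  0.89204301]
```

View pics/w3.png

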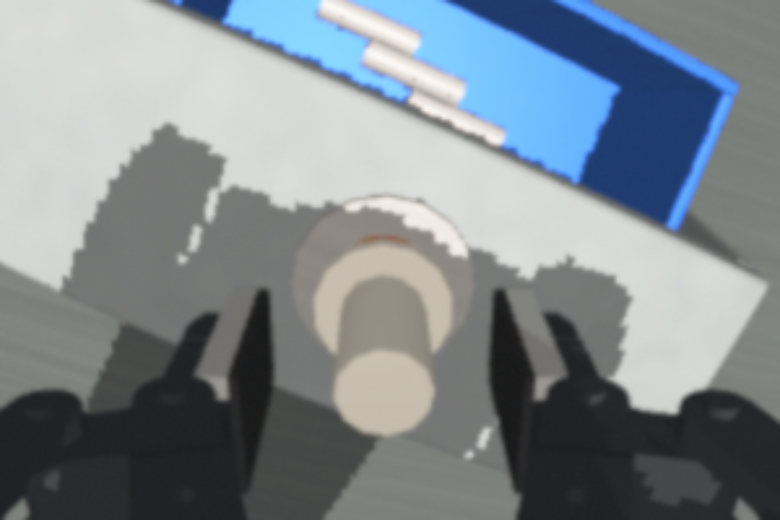

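The pin is centred between the pads, at crop column about 385 with the jaw midpoint at about 382, and the orange shank is visible. I'll close on it.

{"fn": "apply_moves", "kwargs": {"series": [{"offset": [0, 0, 0], "twist": [0, 0, 0], "grip": 1}, {"offset": [0, 0, 0], "twist": [0, 0, 0], "grip": 1}, {"offset": [0, 0, 0], "twist": [0, 0, 0], "grip": 1}, {"offset": [0, 0, 0], "twist": [0, 0, 0], "grip": 1}, {"offset": [0, 0, 0], "twist": [0, 0, 0], "grip": 1}, {"offset": [0, 0, 0], "twist": [0, 0, 0], "grip": 1}], "squeeze": 60}}

```text
time: 4.35
tcp_pos: [0.5321, -0.0596, 0.1705]
tool_rot: [0.991, 0.136, 0.0, 0.0]
force: [1.0, -3.0, 3.5]
finger_gap: 0.187
finger_force: 58.5
```

{"fn": "apply_moves", "kwargs": {"series": [{"offset": [0, 0, 0.02], "twist": [0, 0, 0], "grip": 1}, {"offset": [0, 0, 0.02], "twist": [0, 0, 0], "grip": 1}, {"offset": [0, 0, 0.02], "twist": [0, 0, 0], "grip": 1}, {"offset": [0, 0, 0.02], "twist": [0, 0, 0], "grip": 1}, {"offset": [0, 0, 0], "twist": [0, 0, 0], "grip": 1}, {"offset": [0, 0, 0], "twist": [0, 0, 0], "grip": 1}]}}

```text
time: 4.95
tcp_pos: [0.5323, -0.0596, 0.1692]
tool_rot: [0.991, 0.136, 0.001, 0.0]
force: [-1.7, -3.3, 13.3]
finger_gap: 0.186
finger_force: 59.5
```

{"fn": "apply_moves", "kwargs": {"series": [{"offset": [0, 0, 0.02], "twist": [0, 0, 0], "grip": 1}, {"offset": [0, 0, 0.02], "twist": [0, 0, 0], "grip": 1}, {"offset": [0, 0, 0.02], "twist": [0, 0, 0], "grip": 1}, {"offset": [0, 0, 0.02], "twist": [0, 0, 0], "grip": 1}, {"offset": [0, 0, 0], "twist": [0, 0, 0], "grip": 1}, {"offset": [0, 0, 0], "twist": [0, 0, 0], "grip": 1}]}}

```text
time: 5.55
tcp_pos: [0.5323, -0.0596, 0.1674]
tool_rot: [0.991, 0.136, 0.001, 0.0]
force: [-2.9, -3.4, 14.7]
finger_gap: 0.187
finger_force: 59.7
```

{"fn": "apply_moves", "kwargs": {"series": [{"offset": [0, 0, 0.02], "twist": [0, 0, 0], "grip": 1}, {"offset": [0, 0, 0.02], "twist": [0, 0, 0], "grip": 1}, {"offset": [0, 0, 0.02], "twist": [0, 0, 0], "grip": 1}, {"offset": [0, 0, 0.02], "twist": [0, 0, 0], "grip": 1}, {"offset": [0, 0, 0], "twist": [0, 0, 0], "grip": 1}, {"offset": [0, 0, 0], "twist": [0, 0, 0], "grip": 1}]}}

```text
time: 6.15
tcp_pos: [0.5323, -0.0596, 0.1654]
tool_rot: [0.991, 0.136, 0.001, 0.0]
force: [-2.8, -5.0, 15.5]
finger_gap: 0.19
finger_force: 59.7
```

{"fn": "apply_moves", "kwargs": {"series": [{"offset": [0, 0, 0.02], "twist": [0, 0, 0], "grip": 1}, {"offset": [0, 0, 0.02], "twist": [0, 0, 0], "grip": 1}, {"offset": [0, 0, 0], "twist": [0, 0, 0], "grip": 1}, {"offset": [0, 0, 0], "twist": [0, 0, 0], "grip": 1}]}}

```text
time: 6.55
tcp_pos: [0.5323, -0.0596, 0.1644]
tool_rot: [0.991, 0.136, 0.001, 0.0]
force: [-3.4, -4.3, 14.7]
finger_gap: 0.184
finger_force: 59.7
```

{"fn": "apply_moves", "kwargs": {"series": [{"offset": [0, 0, 0.02], "twist": [0, 0, 0], "grip": 1}, {"offset": [0, 0, 0.02], "twist": [0, 0, 0], "grip": 1}, {"offset": [0, 0, 0], "twist": [0, 0, 0], "grip": 1}, {"offset": [0, 0, 0], "twist": [0, 0, 0], "grip": 1}]}}

```text
time: 6.95
tcp_pos: [0.5322, -0.0596, 0.1634]
tool_rot: [0.991, 0.136, 0.001, 0.0]
force: [-2.7, -3.4, 15.2]
finger_gap: 0.186
finger_force: 59.7
```

{"fn": "apply_moves", "kwargs": {"series": [{"offset": [0, 0, 0.02], "twist": [0, 0, 0], "grip": 1}, {"offset": [0, 0, 0.02], "twist": [0, 0, 0], "grip": 1}, {"offset": [0, 0, 0], "twist": [0, 0, 0], "grip": 1}, {"offset": [0, 0, 0], "twist": [0, 0, 0], "grip": 1}]}}

```text
time: 7.35
tcp_pos: [0.5323, -0.0596, 0.1624]
tool_rot: [0.991, 0.136, 0.001, 0.0]
force: [-3.3, -3.7, 15.4]
finger_gap: 0.188
finger_force: 59.7
```

{"fn": "apply_moves", "kwargs": {"series": [{"offset": [0, 0, 0.02], "twist": [0, 0, 0], "grip": 1}, {"offset": [0, 0, 0.02], "twist": [0, 0, 0], "grip": 1}, {"offset": [0, 0, 0], "twist": [0, 0, 0], "grip": 1}, {"offset": [0, 0, 0], "twist": [0, 0, 0], "grip": 1}]}}

```text
time: 7.75
tcp_pos: [0.5323, -0.0596, 0.1614]
tool_rot: [0.991, 0.136, 0.001, 0.0]
force: [-3.0, -3.9, 15.3]
finger_gap: 0.189
finger_force: 59.7
```

{"fn": "apply_moves", "kwargs": {"series": [{"offset": [0, 0, 0.02], "twist": [0, 0, 0], "grip": 1}, {"offset": [0, 0, 0], "twist": [0, 0, 0], "grip": 1}, {"offset": [0, 0, 0], "twist": [0, 0, 0], "grip": 1}]}}

```text
time: 8.05
tcp_pos: [0.5323, -0.0596, 0.1609]
tool_rot: [0.991, 0.136, 0.001, 0.0]
force: [-2.9, -5.1, 15.5]
finger_gap: 0.187
finger_force: 59.7
```

{"fn": "apply_moves", "kwargs": {"series": [{"offset": [0, 0, 0.02], "twist": [0, 0, 0], "grip": 1}, {"offset": [0, 0, 0.02], "twist": [0, 0, 0], "grip": 1}, {"offset": [0, 0, 0], "twist": [0, 0, 0], "grip": 1}, {"offset": [0, 0, 0], "twist": [0, 0, 0], "grip": 1}]}}

```text
time: 8.45
tcp_pos: [0.5322, -0.0596, 0.1599]
tool_rot: [0.991, 0.136, 0.001, 0.0]
force: [-3.4, -4.3, 15.8]
finger_gap: 0.185
finger_force: 59.9
```

{"fn": "apply_moves", "kwargs": {"series": [{"offset": [0, 0, 0.02], "twist": [0, 0, 0], "grip": 1}, {"offset": [0, 0, 0], "twist": [0, 0, 0], "grip": 1}, {"offset": [0, 0, 0], "twist": [0, 0, 0], "grip": 1}]}}

```text
time: 8.75
tcp_pos: [0.5323, -0.0596, 0.1597]
tool_rot: [0.991, 0.136, 0.001, 0.001]
force: [-3.3, -3.2, 18.6]
finger_gap: 0.189
finger_force: 60.1
```

{"fn": "apply_moves", "kwargs": {"series": [{"offset": [0, 0, 0.02], "twist": [0, 0, 0], "grip": 1}, {"offset": [0, 0, 0], "twist": [0, 0, 0], "grip": 1}, {"offset": [0, 0, 0], "twist": [0, 0, 0], "grip": 1}]}}

```text
time: 9.05
tcp_pos: [0.5323, -0.0596, 0.1593]
tool_rot: [0.991, 0.136, 0.001, 0.001]
force: [-4.9, -3.7, 20.6]
finger_gap: 0.185
finger_force: 60.4
```

The force now rises past 20 N while the tool barely moves, so the pin is against its stop. I'll unload it gradually and then pull.

{"fn": "apply_moves", "kwargs": {"series": [{"offset": [0, 0, -0.02], "twist": [0, 0, 0], "grip": 1}, {"offset": [0, 0, -0.02], "twist": [0, 0, 0], "grip": 1}, {"offset": [0, 0, -0.02], "twist": [0, 0, 0], "grip": 1}, {"offset": [0, 0, -0.02], "twist": [0, 0, 0], "grip": 1}, {"offset": [0, 0, -0.02], "twist": [0, 0, 0], "grip": 1}, {"offset": [0, 0, -0.02], "twist": [0, 0, 0], "grip": 1}, {"offset": [0, 0, 0], "twist": [0, 0, 0], "grip": 1}, {"offset": [0, 0, 0], "twist": [0, 0, 0], "grip": 1}]}}

```text
time: 9.85
tcp_pos: [0.5322, -0.0596, 0.1612]
tool_rot: [0.991, 0.136, 0.0, 0.0]
force: [-1.3, -5.0, 7.2]
finger_gap: 0.19
finger_force: 59.3
```

{"fn": "apply_moves", "kwargs": {"series": [{"offset": [0, 0, -0.02], "twist": [0, 0, 0], "grip": 1}, {"offset": [0, 0, 0], "twist": [0, 0, 0], "grip": 1}, {"offset": [0, 0, 0], "twist": [0, 0, 0], "grip": 1}]}}

```text
time: 10.15
tcp_pos: [0.5321, -0.0596, 0.1614]
tool_rot: [0.991, 0.136, 0.0, 0.0]
force: [0.9, -5.9, 4.9]
finger_gap: 0.19
finger_force: 59.0
```

{"fn": "apply_moves", "kwargs": {"series": [{"offset": [0, 0, -0.02], "twist": [0, 0, 0], "grip": 1}, {"offset": [0, 0, -0.02], "twist": [0, 0, 0], "grip": 1}, {"offset": [0, 0, -0.02], "twist": [0, 0, 0], "grip": 1}, {"offset": [0, 0, -0.02], "twist": [0, 0, 0], "grip": 1}, {"offset": [0, 0, -0.02], "twist": [0, 0, 0], "grip": 1}, {"offset": [0, 0, 0], "twist": [0, 0, 0], "grip": 1}, {"offset": [0, 0, 0], "twist": [0, 0, 0], "grip": 1}]}}

```text
time: 10.85
tcp_pos: [0.532, -0.0596, 0.1629]
tool_rot: [0.991, 0.136, -0.0, 0.0]
force: [3.1, -5.8, -6.3]
finger_gap: 0.188
finger_force: 58.6
```

{"fn": "apply_moves", "kwargs": {"series": [{"offset": [0, 0, -0.02], "twist": [0, 0, 0], "grip": 1}, {"offset": [0, 0, 0], "twist": [0, 0, 0], "grip": 1}, {"offset": [0, 0, 0], "twist": [0, 0, 0], "grip": 1}]}}

```text
time: 11.15
tcp_pos: [0.532, -0.0596, 0.1633]
tool_rot: [0.991, 0.136, -0.0, 0.0]
force: [4.9, -5.4, -8.9]
finger_gap: 0.189
finger_force: 58.7
```

{"fn": "apply_moves", "kwargs": {"series": [{"offset": [0, 0, -0.02], "twist": [0, 0, 0], "grip": 1}, {"offset": [0, 0, 0], "twist": [0, 0, 0], "grip": 1}, {"offset": [0, 0, 0], "twist": [0, 0, 0], "grip": 1}]}}

```text
time: 11.45
tcp_pos: [0.532, -0.0596, 0.1636]
tool_rot: [0.991, 0.136, -0.0, 0.0]
force: [4.3, -6.6, -12.0]
finger_gap: 0.189
finger_force: 58.7
```

{"fn": "apply_moves", "kwargs": {"series": [{"offset": [0, 0, 0], "twist": [0, 0, 0], "grip": 1}]}}

```text
time: 11.55
tcp_pos: [0.532, -0.0596, 0.1636]
tool_rot: [0.991, 0.136, -0.0, 0.0]
force: [5.1, -7.1, -10.9]
finger_gap: 0.189
finger_force: 58.7
```

{"fn": "apply_moves", "kwargs": {"series": [{"offset": [0, 0, 0], "twist": [0, 0, 0], "grip": 1}]}}

```text
time: 11.65
tcp_pos: [0.532, -0.0596, 0.1635]
tool_rot: [0.991, 0.136, -0.0, 0.0]
force: [5.5, -6.6, -10.8]
finger_gap: 0.185
finger_force: 58.7
```

{"fn": "apply_moves", "kwargs": {"series": [{"offset": [0, 0, 0], "twist": [0, 0, 0], "grip": 1}]}}

```text
time: 11.75
tcp_pos: [0.532, -0.0596, 0.1636]
tool_rot: [0.991, 0.136, -0.0, 0.0]
force: [5.0, -5.8, -11.4]
finger_gap: 0.185
finger_force: 58.7
```

{"fn": "apply_moves", "kwargs": {"series": [{"offset": [0, 0, -0.006], "twist": [0, 0, 0], "grip": 1}, {"offset": [0, 0, 0], "twist": [0, 0, 0], "grip": 1}, {"offset": [0, 0, 0], "twist": [0, 0, 0], "grip": 1}, {"offset": [0, 0, 0], "twist": [0, 0, 0], "grip": 1}, {"offset": [0, 0, 0], "twist": [0, 0, 0], "grip": 1}, {"offset": [0, 0, 0], "twist": [0, 0, 0], "grip": 1}, {"offset": [0, 0, 0], "twist": [0, 0, 0], "grip": 1}]}}

```text
time: 12.45
tcp_pos: [0.532, -0.0596, 0.1637]
tool_rot: [0.991, 0.136, -0.0, 0.0]
force: [5.2, -6.8, -12.2]
finger_gap: 0.189
finger_force: 58.7
```

{"fn": "apply_moves", "kwargs": {"series": [{"offset": [0, 0, 0], "twist": [0, 0, 0], "grip": 1}, {"offset": [0, 0, 0], "twist": [0, 0, 0], "grip": 1}, {"offset": [0, 0, 0], "twist": [0, 0, 0], "grip": 1}, {"offset": [0, 0, 0], "twist": [0, 0, 0], "grip": 1}, {"offset": [0, 0, 0], "twist": [0, 0, 0], "grip": 1}, {"offset": [0, 0, 0], "twist": [0, 0, 0], "grip": 1}]}}

```text
time: 13.05
tcp_pos: [0.532, -0.0596, 0.1636]
tool_rot: [0.991, 0.136, -0.0, 0.0]
force: [4.6, -5.9, -12.3]
finger_gap: 0.189
finger_force: 58.7
```

The pull held at about 12 N for over a second. I'll unload to near zero and open.

{"fn": "apply_moves", "kwargs": {"series": [{"offset": [0, 0, 0.02], "twist": [0, 0, 0], "grip": 1}, {"offset": [0, 0, 0.02], "twist": [0, 0, 0], "grip": 1}, {"offset": [0, 0, 0.02], "twist": [0, 0, 0], "grip": 1}, {"offset": [0, 0, 0.02], "twist": [0, 0, 0], "grip": 1}, {"offset": [0, 0, 0.02], "twist": [0, 0, 0], "grip": 1}, {"offset": [0, 0, 0.01], "twist": [0, 0, 0], "grip": 1}, {"offset": [0, 0, 0], "twist": [0, 0, 0], "grip": 1}, {"offset": [0, 0, 0], "twist": [0, 0, 0], "grip": 1}]}}

```text
time: 13.85
tcp_pos: [0.5321, -0.0596, 0.162]
tool_rot: [0.991, 0.136, 0.0, 0.0]
force: [0.7, -6.6, 0.7]
finger_gap: 0.187
finger_force: 59.6
```

{"fn": "apply_moves", "kwargs": {"series": [{"offset": [0, 0, 0], "twist": [0, 0, 0], "grip": 0}, {"offset": [0, 0, 0], "twist": [0, 0, 0], "grip": 0}, {"offset": [0, 0, 0], "twist": [0, 0, 0], "grip": 0}, {"offset": [0, 0, 0], "twist": [0, 0, 0], "grip": 0}, {"offset": [0, 0, 0], "twist": [0, 0, 0], "grip": 0}]}}

```text
time: 14.35
tcp_pos: [0.5319, -0.0593, 0.1621]
tool_rot: [0.991, 0.136, -0.0, -0.0]
force: [0.6, -0.4, 0.2]
finger_gap: 0.498
finger_force: 0.0
```

{"fn": "apply_moves", "kwargs": {"series": [{"offset": [0, 0, -0.2], "twist": [0, 0, 0], "grip": 0}, {"offset": [0, 0, -0.5], "twist": [0, 0, 0], "grip": 0}, {"offset": [0, 0, -0.8], "twist": [0, 0, 0], "grip": 0}, {"offset": [0, 0, -0.8], "twist": [0, 0, 0], "grip": 0}, {"offset": [0, 0, -0.8], "twist": [0, 0, 0], "grip": 0}, {"offset": [0, 0, -0.8], "twist": [0, 0, 0], "grip": 0}, {"offset": [0, 0, -0.4], "twist": [0, 0, 0], "grip": 0}, {"offset": [0, 0, 0], "twist": [0, 0, 0], "grip": 0}, {"offset": [0, 0, 0], "twist": [0, 0, 0], "grip": 0}, {"offset": [0, 0, 0], "twist": [0, 0, 0], "grip": 0}]}}

```text
time: 15.35
tcp_pos: [0.5316, -0.0593, 0.2688]
tool_rot: [0.991, 0.136, -0.001, -0.0]
force: [-0.2, 0.6, -0.2]
finger_gap: 0.5
finger_force: 0.0
```

```bash
python3 - <<'E'
from h import *
f=lambda i,x,y:cv2.resize(i[y-22:y+23,x-22:x+23,::-1],(380,380),interpolation=cv2.INTER_CUBIC)
print(manip.get_obs()["force"]);s=manip.snapshot("side");w=manip.snapshot("wrist")
cv2.imwrite("pics/e.png",np.hstack([f(s,335,168),cv2.resize(w[130:230,260:360,::-1],(380,380))]))
E
```

```text
[-0.22535314  0.60162199 -0.18776613]
```

View pics/e.png

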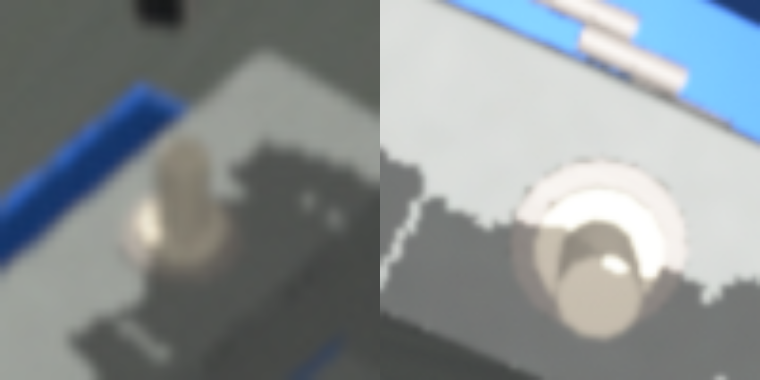

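The collar now sits on its ring with no orange showing, and the gripper is clear of the pin. I'll hand it in.

```bash
python3 -c "
from bench import manip
print(manip.sign_off())"
```

```text
the job is handed in; nothing more can be done
None
```

The proud pin (the one at y ≈ -0.06 m) was pressed home at about 20 N, held under a 12 N upward pull for over a second, and released with no orange showing; the job is handed in, but sign-off returned no verdict.

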